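# Fit the cup head on the vortex mixer

### The job

The vortex mixer on the lab bench has no head on it. Take the blue cup head and press it straight down onto the mixer's tapered spigot until it is fully home, its foot down on the grey collar, and let go so that it sits there upright by friction alone. Leave the black flat head and the red-capped jar where they are.

Things in the scene. Friction and masses are not known exactly. Their poses are not given: they have to be found in the camera images.
- cup_head: Blue round push-on head, 44 mm wide, 62 mm tall, straight-sided, 50 to 115 g, standing on its open foot; shallow dish in its top. Origin: centre of its underside; z up its axis. Bore from below: 26.4 mm wide, 37 mm deep. Any yaw fits. Set loosely on the spigot it stops about 12 mm above the collar; pushing it home takes up to 10 to 15 N, then the ribs grip it and its underside rests on the collar.
- spigot_seat (a point): Centre of the spigot's foot, on the flat top of the mixer's grey collar (64 mm wide, 90 mm above the bench); z up. Spigot: 34 mm high, a steel pin with a conical nose (6 mm wide at the tip) among four orange sprung ribs tapering from 31 mm across at the collar to 24 mm at 22 mm height. Mixer: fixed white box, 150 (x) by 130 (y) by 76 mm high, spigot at its middle, controls facing -x.
- flat_head: Black push-on flat head (leave it alone): a 44 mm hub with a 72 mm disc on top, 46 mm tall, 100 g, standing on the bench. Origin: centre of its underside, z up.
- jar: White plastic jar with a red cap (leave it alone), 52 mm in diameter and 68 mm tall, 120 g, standing on the bench. Origin: centre of its underside, z up.
There are look-alikes about, which are no part of the job. There is more than one size of the cup_head; the one meant has the size given above.

How it is judged:
On the way:
1. the gripper pushes the blue cup head down over the ribs of the spigot (held or pushed by the robot, underside within 8 mm of the collar) (z of cup_head in the frame of spigot_seat between -0.004 and 0.008 m and horizontal distance between cup_head and spigot_seat below 0.008 m and (contact force between cup_head and the fingers above 1 N or contact force between cup_head and the arm above 1 N)), for 0.1 s.
At the end, for the whole second after the job is handed in: The blue cup head is on the mixer's spigot, its underside within 3 mm of the collar and 6 mm of the spigot's axis, upright to 7 degrees, at rest and released; the black flat head and the jar stand upright within 30 mm of where they started (z of cup_head in the frame of spigot_seat between -0.004 and 0.003 m and horizontal distance between cup_head and spigot_seat below 0.006 m and angle between cup_head's own z axis and vertical below 0.12 rad and linear speed of cup_head below 0.02 m/s and distance of each of flat_head, jar from where it was at the start of the episode below 0.03 m and angle between each of flat_head, jar's own z axis and vertical below 0.2 rad); the robot touches nothing.
It fails at once if the black flat head is knocked over or moved more than 30 mm (distance of flat_head from where it was at the start of the episode above 0.03 m or angle between flat_head's own z axis and vertical above 0.5 rad).
It fails at once if the jar is knocked over or moved more than 30 mm (distance of jar from where it was at the start of the episode above 0.03 m or angle between jar's own z axis and vertical above 0.5 rad).
It also fails if it takes over 42 s, if anything falls off the work surface, if the arm or the gripper's body presses on something with over 40 N, if the wrist force passes 120 N, or if a joint passes its speed limit or range.

### The arm

A 6-joint arm with a two-finger parallel gripper is mounted at the origin on the work surface. World frame = base frame: x ahead of the robot, y to its left, z up, the work surface at z = 0. Lengths are in m, angles in rad, forces in N, time in s.
With the tool pointing down it reaches from about 0.425 to 0.95 m from the base axis. Payload 3.5 kg.
Tool frame: the origin (TCP) lies between the finger pads; the fingertips stand 19 mm ahead of it and the grasp point (between the pads) is the TCP (ctrl.nose_length is the distance from the TCP to the fingertips, in m); z points along the fingers, y is the line along which they close (so a half turn about z gives the same grasp; the last joint's range is limited). The gripper opens to 85 mm and grips with 20 to 120 N. Pads are 22 mm wide; open, the fingers measure 114 mm over their backs; the gripper's body (76 mm by 85 mm) begins 54 mm behind the grasp point. The pads swing forward as they close: fully open they stand 13 mm farther back than shut.
Start: joints at [1.067, 0.286, 1.577, -0, 1.279, -0.15], TCP at [0.234, 0.633, 0.25] pointing down, gripper open.
Joint ranges: [-2.77, 2.77], [-0.9, 2.22], [0.21, 2.48], [-1.53, 4.67], [0.24, 2.81], [-2.84, 2.84]. Speed limits (rad/s): [2.79, 2.79, 3.14, 3.14, 3.14, 3.14].

### API

Orientations are given as a unit quaternion [x, y, z, w].
In Python, from plant import ctrl gives the robot as it stands.
- The arm moves only by the tool apply_moves, never from a script. Its argument "series" is a list of rows, each a list of 6 numbers: the shift along the world's x, y, z scaled (see below), then the turn, a rotation vector about the world's x, y, z scaled (see below). A call has 1 to 20 rows; each row is the pose to reach, as a shift and turn from the pose commanded when the call began; what a row does not reach only later rows make up. The controller multiplies each number of a shift by 0.8 m and each number of a turn by 45 degrees. A row lasts 1/8 s, in which the tool goes at most 62.5 mm and 10.7 degrees, less where a joint would pass 70% of its speed; a pose out of reach is approached as far as the arm can. A call with a number of a shift or a turn outside -1 to 1 is refused whole. A call with a gripper value outside its range is refused whole. "jaw" is the opening, from 0 (shut) to 1 (fully open), set as the call begins (left out, the last holds). The fingers move at their own pace and stop on an object; "squeeze" is the grip in N (left out, the last holds). Time passes only in rows, so rows that repeat a pose let the fingers close. It gives the time, the measured TCP pose, the force, the opening and the grip force at its end, in the units of the state.
- ctrl.get_state(): the state, without advancing time (a new reading comes with each control period).
- ctrl.read_camera(name): name is "scene" or "top"; returns the picture (480x640x3 uint8, red, green, blue); there is no depth.
- ctrl.get_calibration(name): a dict with "fx", "fy", "cx", "cy" (pixels), "xyz" and "orientation" of the camera in the world. Camera axes: x right, y up, looking along -z (the intrinsics and any distortion apply to the point x, -y, -z); pixel columns grow to the right and rows downward; lengths in m; the calibration is good to about 2 mm. A picture is of the moment at which its call begins. get_calibration takes no time and is no camera call.
- ctrl.sign_off(): hands the job in; it is judged then, once.
Trained networks look in the newest picture that a camera, given by its name, has taken for a name from the list of things; names that differ only in an ending like _2 or _b are one class to them, and where a whole thing is asked for, a point or a joint stands for the part that bears it (a point fixed in the world has none). Each returns a list of dicts, best first, with "p" (0 to 1); they miss things now and then, are a little off and sometimes report something else, mostly with a low value. They report only what shows in the picture. A call takes as long as a camera call. They do not tell look-alikes from the thing itself.
- ctrl.boxes_of(thing, camera): "xy" ([column, row] as shares, 0 to 1, of the picture: columns of its width, rows of its height, amid what is visible of it).
- ctrl.silhouettes(thing, camera): "pixels" (480x640 bool, what is visible of it) and "xy" ([column, row] as shares, 0 to 1, of the picture: columns of its width, rows of its height, amid what is visible of it).
The state is a dict: "time": time; "qpos": joint angles; "dq": joint speeds; "joint_efforts": joint torques, N m; "eef_pos": TCP position; "tcp_rot": TCP orientation; "contact_force": force on the tool from outside, world axes, zero at the start; "wrist_torque": the same for the moment, N m; "opening": opening from 0.0 (shut) to 1.0 (fully open); "finger_force": force on a finger pad.
Only numpy, scipy, OpenCV 4.12 (cv2) and the standard library are available. Lean on these libraries where they do the work, as an engineer would, in place of code of your own. Each camera call takes 0.05 s, during which the arm holds its last target. There are 200 camera calls.

## Working session

There is one attempt and no reset: what is moved stays moved. The work goes in short steps, Python scripts to look and compute and a tool call to move; the robot and the scene stay as the last step left them, time stands still between calls to the robot, and variables do not carry over. Pictures are saved under pics/ and viewed, at most 10 in all, crops included, and the job is handed in when it is done.

Besides the shell and the picture viewer there is one more tool, called after "Emit:" by a JSON object that holds its "api" and its "payload", one argument or row to a line. apply_moves: Moves the arm, as the interface text tells. Shifts and turns lie within -1 to 1; 1 stands for 0.8 m of shift or 45 degrees of turn. Its arguments: {"type":"object","properties":{"series":{"type":"array"},"jaw":{"type":"number"},"squeeze":{"type":"number"}},"required":["series"]}

```bash
mkdir -p pics; cat > h.py <<'E'
import numpy as np, cv2
from scipy.spatial.transform import Rotation as R
from plant import ctrl
def ray(cam,u,v):
    c=ctrl.get_calibration(cam)
    d=np.array([(u-c['cx'])/c['fx'],-(v-c['cy'])/c['fy'],-1.])
    return np.array(c['xyz']),R.from_quat(c['orientation']).apply(d)
def at_z(cam,u,v,z):
    o,d=ray(cam,u,v); return o+d*(z-o[2])/d[2]
def proj(cam,p):
    c=ctrl.get_calibration(cam)
    q=R.from_quat(c['orientation']).inv().apply(np.array(p)-c['xyz'])
    return c['cx']+c['fx']*q[0]/-q[2], c['cy']-c['fy']*q[1]/-q[2]
def shot(cam,name):
    im=ctrl.read_camera(cam); cv2.imwrite(f'pics/{name}.png',cv2.cvtColor(im,cv2.COLOR_RGB2BGR)); return im
E
python3 - <<'E'
from h import *
for c in ['scene','top']:
    shot(c,c+'0'); print(c,ctrl.get_calibration(c))
    for t in ['cup_head','spigot_seat','flat_head','jar']:
        for s in ctrl.silhouettes(t,c)[:4]:
            ys,xs=np.where(s['pixels'])
            if len(xs): print(t,round(s['p'],2),np.round(np.array(s['xy'])*[640,480],1),xs.min(),xs.max(),ys.min(),ys.max())
print(ctrl.get_state()['time'])
E
```

```text
scene {'fx': 543.4254279136275, 'fy': 543.4254279136275, 'cx': 316.0130777813772, 'cy': 237.60320549605, 'xyz': array([ 0.83584154, -0.57889011,  0.85394354]), 'orientation': array([0.3083566 , 0.07737387, 0.20537596, 0.92560802])}
cup_head 0.92 [304.7 265.5] 295 311 253 280
cup_head 0.83 [337.  284.3] 326 351 265 303
cup_head 0.58 [382.1 253.3] 368 405 227 281
spigot_seat 0.9 [329.1 181.9] 283 377 139 227
flat_head 0.56 [213.9 363.9] 191 235 343 387
jar 0.96 [254.7 272.2] 239 268 251 293
jar 0.28 [339.5 286.1] 327 351 265 303
top {'fx': 609.7552058792852, 'fy': 609.7552058792852, 'cx': 330.2865220574061, 'cy': 247.09947902404315, 'xyz': array([ 0.44353105, -0.06023799,  1.14302766]), 'orientation': array([ 0.04431454, -0.02832147, -0.69897272,  0.71321193])}
cup_head 0.98 [323.8 172.9] 304 339 152 195
cup_head 0.7 [360.  247.3] 353 370 238 257
cup_head 0.67 [366.  204.4] 357 380 192 218
spigot_seat 0.69 [250.9 265.7] 202 301 212 316
flat_head 0.94 [491.3 273.7] 475 514 252 290
jar 0.59 [391.9 285.6] 376 403 274 303
0.5
```

View pics/scene0.png

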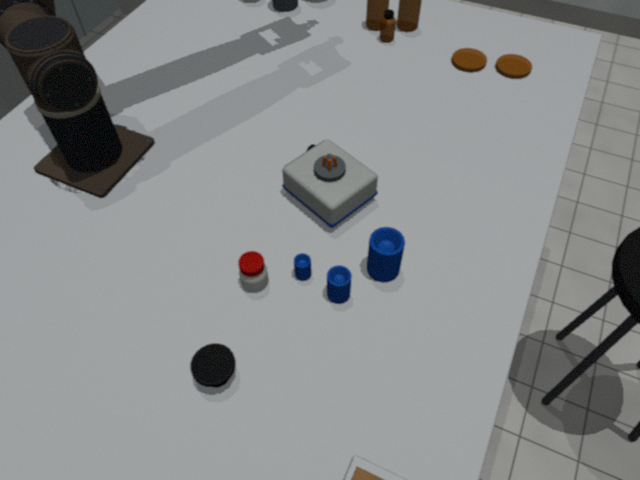

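View pics/top0.png

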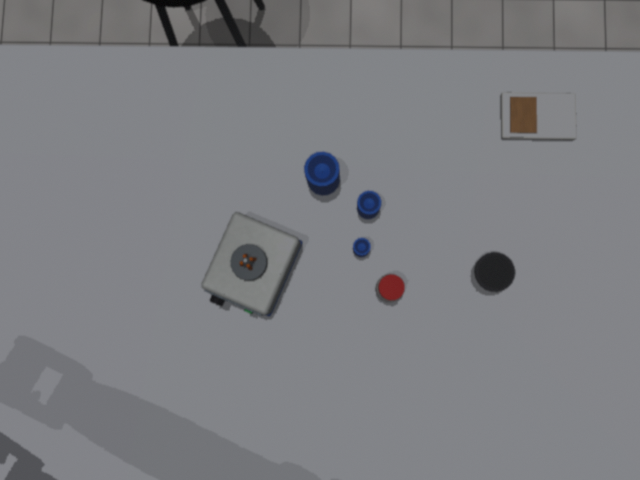

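Scene: three blue cups; the middle one (scene 339,284; top 369,204; about 24 px wide against 27 px for the 52 mm jar) fits 44 mm. The mixer is at top (250,263), the jar at (391,288) and the flat head at (495,272).

```bash
python3 - <<'E'
from h import *
from scipy.optimize import least_squares
a=np.linspace(0,2*np.pi,60)
def cyl(cam,x,y,r,z0,z1):
    P=[proj(cam,(x+r*np.cos(t),y+r*np.sin(t),z)) for z in (z0,z1) for t in a]
    h=cv2.convexHull(np.float32(P)); m=cv2.moments(h); b=np.ptp(h[:,0],axis=0)
    return np.array([m['m10']/m['m00'],m['m01']/m['m00']]),m['m00'],b
def comp(mask,p):
    n,l,s,c=cv2.connectedComponentsWithStats(mask.astype(np.uint8)); d=[np.hypot(*(c[i]-p)) if s[i,4]>50 else 1e9 for i in range(1,n)]
    i=1+int(np.argmin(d)); cs,_=cv2.findContours((l==i).astype(np.uint8),0,1); k=np.zeros(mask.shape,np.uint8); cv2.drawContours(k,cs,-1,1,-1)
    m=cv2.moments(k,True); return np.array([m['m10']/m['m00'],m['m01']/m['m00']]),m['m00']
im={c:cv2.imread(f'pics/{c}0.png') for c in('scene','top')}
def blue(i): h=cv2.cvtColor(i,cv2.COLOR_BGR2HSV); return (h[...,0]>100)&(h[...,0]<130)&(h[...,1]>130)
def red(i): h=cv2.cvtColor(i,cv2.COLOR_BGR2HSV); return ((h[...,0]<6)|(h[...,0]>174))&(h[...,1]>150)
def solve(name,mk,px,r,z0,z1):
    o={c:comp(mk(im[c]),px[c]) for c in px}
    x0=at_z('top',*px['top'],(z0+z1)/2)[:2]
    s={c:least_squares(lambda q:cyl(c,*q,r,z0,z1)[0]-o[c][0],x0).x for c in px}
    print(name,{c:(np.round(s[c],4),o[c][1],round(cyl(c,*s[c],r,z0,z1)[1])) for c in px})
solve('cup',blue,{'scene':(339,284),'top':(369,204)},.022,0,.062)
solve('big',blue,{'scene':(385,254),'top':(322,173)},.022,0,.062)
solve('small',blue,{'scene':(303,266),'top':(362,247)},.022,0,.062)
solve('jarcap',red,{'scene':(252,264),'top':(391,288)},.026,.05,.068)
for c,p in (('top',(237,262)),('scene',(320,172))): print(c,im[c][p[1],p[0]], im[c][p[1],p[0]-25])
def grey(i): g=cv2.cvtColor(i,cv2.COLOR_BGR2GRAY); return g<cv2.cvtColor(i,cv2.COLOR_BGR2GRAY)[0:0].size+105
for th in (85,100,115):
  try: solve(f'collar{th}',lambda i:i.max(2)<th,{'scene':(329,168),'top':(249,262)},.032,.076,.09)
  except Exception as e: print(e)
print('flat',at_z('top',495,272,.046))
k=[cv2.resize(im['top'][200:330,190:410],None,fx=3,fy=3,interpolation=2),cv2.resize(im['scene'][130:310,230:410],None,fx=2,fy=2)]
cv2.imwrite('pics/c.png',k[0])
E
```

```text
Traceback (most recent call last):
  File "h.py", line 11, in proj
    c=ctrl.get_calibration(cam)
ValueError: time passes only in moves, steps and waits
```

```bash
sed -i 's/ctrl.get_calibration(cam)/cal(cam)/' h.py; sed -i '3a import functools\ncal=functools.lru_cache(None)(lambda c:ctrl.get_calibration(c))' h.py
cat > loc.py <<'E'
from h import *
from scipy.optimize import least_squares
a=np.linspace(0,2*np.pi,60)
def cyl(cam,x,y,r,z0,z1):
    P=[proj(cam,(x+r*np.cos(t),y+r*np.sin(t),z)) for z in (z0,z1) for t in a]
    m=cv2.moments(cv2.convexHull(np.float32(P)))
    return np.array([m['m10']/m['m00'],m['m01']/m['m00']]),m['m00']
def comp(mask,p):
    n,l,s,c=cv2.connectedComponentsWithStats(mask.astype(np.uint8)); d=[np.hypot(*(c[i]-p)) if s[i,4]>50 else 1e9 for i in range(1,n)]
    i=1+int(np.argmin(d)); cs,_=cv2.findContours((l==i).astype(np.uint8),0,1); k=np.zeros(mask.shape,np.uint8); cv2.drawContours(k,cs,-1,1,-1)
    m=cv2.moments(k,True); return np.array([m['m10']/m['m00'],m['m01']/m['m00']]),m['m00']
def blue(i): h=cv2.cvtColor(i,cv2.COLOR_BGR2HSV); return (h[...,0]>100)&(h[...,0]<130)&(h[...,1]>130)
def red(i): h=cv2.cvtColor(i,cv2.COLOR_BGR2HSV); return ((h[...,0]<6)|(h[...,0]>174))&(h[...,1]>150)
def solve(im,name,mk,px,r,z0,z1):
    for c in px:
        o,A=comp(mk(im[c]),px[c]); x0=at_z(c,*px[c],(z0+z1)/2)[:2]
        s=least_squares(lambda q:cyl(c,*q,r,z0,z1)[0]-o,x0,diff_step=.01).x
        print(name,c,np.round(s,4),'px',np.round(o,1),'area',A,'model',round(cyl(c,*s,r,z0,z1)[1]))
E
python3 - <<'E'
from loc import *
im={c:cv2.imread(f'pics/{c}0.png') for c in('scene','top')}
solve(im,'cup',blue,{'scene':(339,284),'top':(369,204)},.022,0,.062)
solve(im,'big',blue,{'scene':(385,254),'top':(322,173)},.022,0,.062)
solve(im,'small',blue,{'scene':(303,266),'top':(362,247)},.022,0,.062)
solve(im,'jarcap',red,{'scene':(252,264),'top':(391,288)},.026,.05,.068)
for c,p in (('top',(237,262)),('scene',(320,172))): print(c,im[c][p[1],p[0]], im[c][p[1],p[0]-25])
for th in (90,110,130): solve(im,f'collar{th}',lambda i:i.max(2)<th,{'scene':(329,168),'top':(249,262)},.032,.076,.09)
print('flat',at_z('top',495,272,.046))
cv2.imwrite('pics/c.png',cv2.resize(im['top'][190:330,190:410],None,fx=3.5,fy=3.5,interpolation=2))
E
```

```text
cup scene [ 0.6382 -0.1004] px [338.4 283.8] area 730.0 model 868
cup top [ 0.6403 -0.1027] px [368.7 203. ] area 447.0 model 586
big scene [ 0.6894 -0.0045] px [384.8 253.7] area 1570.0 model 833
big top [ 0.7017 -0.0146] px [321.5 169.5] area 957.0 model 615
small scene [ 0.563  -0.0938] px [302.1 266.4] area 350.0 model 838
small top [ 0.559  -0.0905] px [361.3 246.7] area 226.0 model 540
jarcap scene [ 0.4867 -0.1417] px [251.  263.5] area 476.0 model 728
jarcap top [ 0.486  -0.1433] px [391. 287.] area 477.0 model 704
top [76 72 68] [105 106 105]
scene [80 80 74] [139 143 139]
collar90 scene [0.5257 0.1062] px [329.1 168.8] area 659.0 model 763
collar90 top [0.5234 0.1066] px [248.9 262.2] area 1072.0 model 1096
collar110 scene [0.5256 0.1071] px [329.2 168.5] area 724.0 model 762
collar110 top [0.5234 0.1068] px [248.7 262.1] area 1159.0 model 1096
collar130 scene [0.5253 0.1078] px [329.2 168.2] area 807.0 model 762
collar130 top [0.5185 0.099 ] px [253.1 265. ] area 7796.0 model 1095
flat [ 0.51722799 -0.33016891  0.046     ]
```

View pics/c.png

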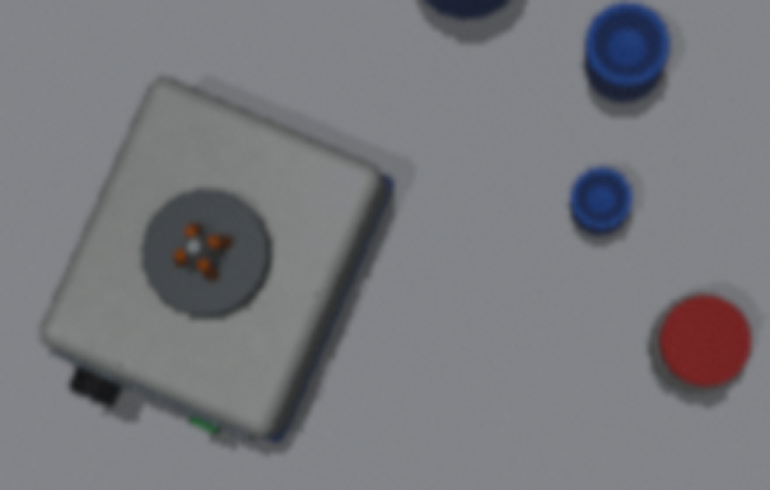

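The close-up confirms it: the middle cup measures about 42–44 mm, the small one about 30 mm and the big one about 64 mm. The cup is at about (0.638, -0.102) and the spigot at about (0.524, 0.107).

```bash
python3 - <<'E'
from h import *
s=ctrl.get_state(); r=R.from_quat(s['tcp_rot']); print(s['time'],s['eef_pos'],r.as_matrix().round(3),s['contact_force'])
y=r.as_matrix()[:,1]; print('yaw of y',np.degrees(np.arctan2(y[1],y[0])))
d=np.array([.638,-.102,.2])-s['eef_pos']; print('shift',d/.8)
print('tip',at_z('top',245.1,260,.124))
E
```

```text
0.5 [0.23380825 0.6331715  0.25028355] [[-0.938  0.346 -0.   ]
 [ 0.346  0.938 -0.   ]
 [-0.    -0.    -1.   ]] [ 0.08589615 -0.44142153  0.12542821]
yaw of y 69.72837165289992
shift [ 0.50523968 -0.91896438 -0.06285444]
tip [0.52386833 0.10678503 0.124     ]
```

Emit:
{"api": "apply_moves", "payload": {
  "series": [
    [0.505,-0.919,-0.03,0,0,0.8],
    [0.505,-0.919,-0.03,0,0,0.8],
    [0.505,-0.919,-0.03,0,0,0.8],
    [0.505,-0.919,-0.03,0,0,0.8],
    [0.505,-0.919,-0.03,0,0,0.8],
    [0.505,-0.919,-0.03,0,0,0.8],
    [0.505,-0.919,-0.03,0,0,0.8],
    [0.505,-0.919,-0.03,0,0,0.8],
    [0.505,-0.919,-0.03,0,0,0.8],
    [0.505,-0.919,-0.03,0,0,0.8],
    [0.505,-0.919,-0.03,0,0,0.8],
    [0.505,-0.919,-0.03,0,0,0.8],
    [0.505,-0.919,-0.03,0,0,0.8],
    [0.505,-0.919,-0.03,0,0,0.8],
    [0.505,-0.919,-0.03,0,0,0.8],
    [0.505,-0.919,-0.03,0,0,0.8],
    [0.505,-0.919,-0.03,0,0,0.8],
    [0.505,-0.919,-0.03,0,0,0.8]
  ],
  "jaw": 1
}}

```text
time: 2.75
eef_pos: [0.6376, -0.1008, 0.2266]
tcp_rot: [-0.138, 0.99, -0.0, 0.0]
contact_force: [0.7, 0.4, 0.2]
opening: 1.002
finger_force: 0.0
```

```bash
python3 - <<'E'
from h import *
shot('scene','s1')
im=cv2.imread('pics/s1.png'); s=ctrl.get_state(); print(s['time'],s['eef_pos'],s['qpos'],R.from_quat(s['tcp_rot']).as_matrix().round(3)[:,1:])
print(proj('scene',s['eef_pos']))
cv2.imwrite('pics/s1c.png',cv2.resize(im[100:340,200:500],None,fx=2.5,fy=2.5))
E
```

```text
2.8 [ 0.63763574 -0.10101213  0.22663578] [-3.14059199e-01  2.41585129e-01  1.67514358e+00  3.79888500e-05
  1.22456884e+00 -2.16068911e+00] [[-0.272  0.   ]
 [ 0.962 -0.   ]
 [-0.    -1.   ]]
(np.float64(339.9685219815347), np.float64(214.46193028014156))
```

View pics/s1c.png

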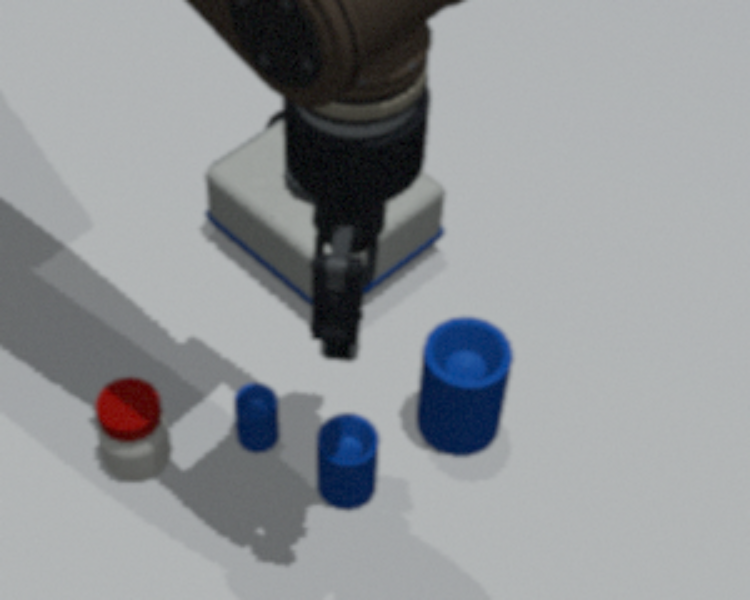

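The gripper is above the target cup (scene about 340,284), well clear of the other cups. Next I descend and grip.

Emit:
{"api": "apply_moves", "payload": {
  "series": [
    [0,0,-0.07,0,0,0],
    [0,0,-0.12,0,0,0],
    [0,0,-0.17,0,0,0],
    [0,0,-0.21,0,0,0],
    [0,0,-0.23,0,0,0],
    [0,0,-0.23,0,0,0]
  ],
  "jaw": 1
}}

```text
time: 3.55
eef_pos: [0.6372, -0.1015, 0.0414]
tcp_rot: [-0.137, 0.991, 0.0, -0.001]
contact_force: [-0.2, -0.7, 0.8]
opening: 1.0
finger_force: 0.0
```

Emit:
{"api": "apply_moves", "payload": {
  "series": [
    [0,0,0,0,0,0],
    [0,0,0,0,0,0],
    [0,0,0,0,0,0],
    [0,0,0,0,0,0],
    [0,0,0,0,0,0],
    [0,0,0,0,0,0],
    [0,0,0,0,0,0],
    [0,0,0,0,0,0]
  ],
  "jaw": 0,
  "squeeze": 70
}}

```text
time: 4.55
eef_pos: [0.6393, -0.1025, 0.0444]
tcp_rot: [-0.137, 0.991, -0.001, 0.002]
contact_force: [-0.4, 0.1, 5.0]
opening: 0.503
finger_force: 71.4
```

Emit:
{"api": "apply_moves", "payload": {
  "series": [
    [0,0,0.05,0,0,0],
    [0,0,0.12,0,0,0],
    [0,0,0.2,0,0,0],
    [-0.03,0.06,0.2,0,0,0],
    [-0.06,0.12,0.2,0,0,0],
    [-0.1,0.18,0.2,0,0,0],
    [-0.13,0.23,0.2,0,0,0],
    [-0.142,0.261,0.2,0,0,0],
    [-0.142,0.261,0.2,0,0,0],
    [-0.142,0.261,0.2,0,0,0],
    [-0.142,0.261,0.2,0,0,0]
  ]
}}

```text
time: 5.92
eef_pos: [0.5247, 0.1058, 0.2022]
tcp_rot: [-0.136, 0.991, -0.0, -0.0]
contact_force: [-0.3, 0.4, -0.9]
opening: 0.502
finger_force: 71.2
```

```bash
python3 - <<'E'
from h import *
shot('scene','s2'); shot('top','t2')
im=cv2.imread('pics/s2.png'); t=cv2.imread('pics/t2.png'); s=ctrl.get_state(); print(s['time'],s['eef_pos'],s['contact_force'],s['opening'])
e=s['eef_pos']
for c in('scene','top'): print(c,'foot expected',proj(c,e-[0,0,.042]),'seat tip',proj(c,(.524,.1068,.124)))
a=cv2.resize(im[80:260,240:420],(540,540)); cv2.imwrite('pics/s2c.png',a)
E
```

```text
6.025 [0.52462722 0.10590289 0.20222241] [ 0.14030508  0.12600677 -0.22673292] 0.5054403161310534
scene foot expected (np.float64(328.5902103014589), np.float64(139.23006189412234)) seat tip (np.float64(328.45049121959386), np.float64(153.03292898636448))
top foot expected (np.float64(242.07627899770873), np.float64(257.71963562648807)) seat tip (np.float64(245.09391839515496), np.float64(259.9218016491241))
```

View pics/s2c.png

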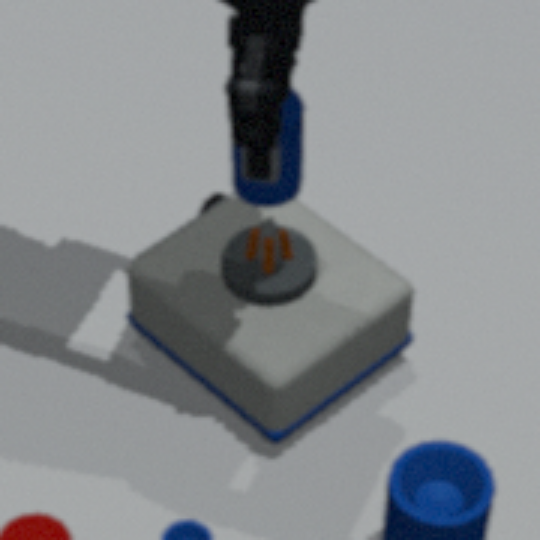

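In the close-up the cup foot is centred on the spigot tip (scene about 329,148 above 329,153). Next I lower it until the cup meets the ribs.

Emit:
{"api": "apply_moves", "payload": {
  "series": [
    [0,0.001,-0.03,0,0,0],
    [0,0.001,-0.045,0,0,0],
    [0,0.001,-0.055,0,0,0],
    [0,0.001,-0.065,0,0,0],
    [0,0.001,-0.07,0,0,0],
    [0,0.001,-0.07,0,0,0]
  ]
}}

```text
time: 6.78
eef_pos: [0.5246, 0.1083, 0.1465]
tcp_rot: [-0.137, 0.991, 0.001, 0.001]
contact_force: [0.9, 4.8, -0.7]
opening: 0.502
finger_force: 71.3
```

Emit:
{"api": "apply_moves", "payload": {
  "series": [
    [0,0.001,-0.005,0,0,0],
    [0,0.001,-0.01,0,0,0],
    [0,0.001,-0.015,0,0,0],
    [0,0.001,-0.018,0,0,0],
    [0,0.001,-0.018,0,0,0]
  ]
}}

```text
time: 7.4
eef_pos: [0.5252, 0.1085, 0.1344]
tcp_rot: [-0.137, 0.991, -0.0, 0.001]
contact_force: [-4.2, 3.8, 10.3]
opening: 0.502
finger_force: 72.2
```

Nearly home at z 0.134. I'll press a little further to confirm contact with the collar.

Emit:
{"api": "apply_moves", "payload": {
  "series": [
    [0,0,-0.003,0,0,0],
    [0,0,-0.006,0,0,0],
    [0,0,-0.009,0,0,0],
    [0,0,-0.009,0,0,0]
  ]
}}

```text
time: 7.9
eef_pos: [0.5256, 0.1086, 0.1343]
tcp_rot: [-0.137, 0.991, -0.0, -0.001]
contact_force: [-21.4, 1.2, 41.6]
opening: 0.504
finger_force: 75.5
```

It has hit a hard stop: 42 N with no further travel, so it is home. I'll relieve the force, open and retreat upward.

Emit:
{"api": "apply_moves", "payload": {
  "series": [
    [0,0,0.006,0,0,0],
    [0,0,0.01,0,0,0],
    [0,0,0.01,0,0,0]
  ]
}}

```text
time: 8.28
eef_pos: [0.5251, 0.1085, 0.1344]
tcp_rot: [-0.137, 0.991, -0.0, 0.001]
contact_force: [-2.2, 3.1, 9.4]
opening: 0.503
finger_force: 72.2
```

Emit:
{"api": "apply_moves", "payload": {
  "series": [
    [0,0,0,0,0,0],
    [0,0,0,0,0,0],
    [0,0,0,0,0,0],
    [0,0,0,0,0,0],
    [0,0,0,0,0,0],
    [0,0,0.03,0,0,0],
    [0,0,0.08,0,0,0],
    [0,0,0.14,0,0,0],
    [0,0,0.2,0,0,0],
    [0,0.08,0.2,0,0,0],
    [0,0.16,0.2,0,0,0],
    [0,0.24,0.2,0,0,0],
    [0,0.3,0.2,0,0,0],
    [0,0.3,0.2,0,0,0],
    [0,0.3,0.2,0,0,0]
  ],
  "jaw": 1
}}

```text
time: 10.15
eef_pos: [0.5241, 0.3482, 0.2923]
tcp_rot: [-0.137, 0.991, -0.0, -0.0]
contact_force: [0.7, 0.5, -0.8]
opening: 1.0
finger_force: 0.0
```

```bash
python3 - <<'E'
from loc import *
shot('scene','s3'); shot('top','t3'); im={'scene':cv2.imread('pics/s3.png'),'top':cv2.imread('pics/t3.png')}
print(ctrl.get_state()['time'],ctrl.get_state()['contact_force'])
for z in (.09,.102): solve(im,f'cup{z}',blue,{'scene':(329,155),'top':(247,260)},.022,z,z+.062)
solve(im,'jarcap',red,{'scene':(252,264),'top':(391,288)},.026,.05,.068)
a=cv2.resize(im['scene'][80:260,240:420],(540,540)); cv2.imwrite('pics/s3c.png',a)
E
```

```text
10.25 [0.15279184 0.06259086 0.44064794]
cup0.09 scene [0.5256 0.1073] px [329.3 153.8] area 741.0 model 836
cup0.09 top [0.5249 0.1079] px [244.2 259.3] area 603.0 model 707
cup0.102 scene [0.5307 0.0961] px [329.3 153.8] area 741.0 model 864
cup0.102 top [0.5239 0.1059] px [244.2 259.3] area 603.0 model 724
jarcap scene [ 0.4867 -0.1418] px [251.  263.6] area 475.0 model 728
jarcap top [ 0.486  -0.1433] px [391. 287.] area 476.0 model 704
```

View pics/s3c.png

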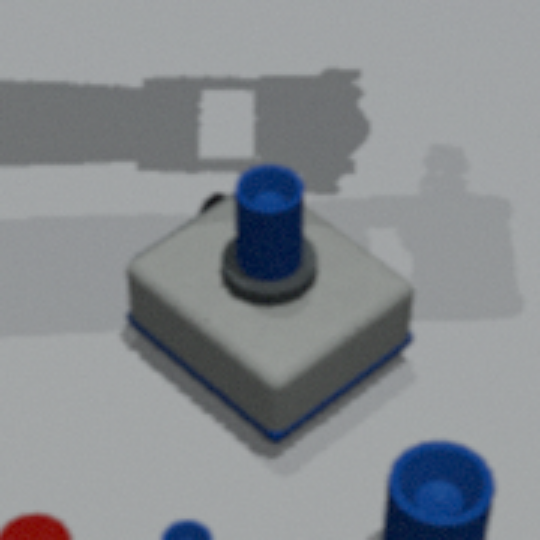

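The cup head sits upright on the collar (scene 329,154). Both cameras agree with it being at z = 0.09, centred on the spigot, and the jar has not moved.

```bash
python3 -c "
from plant import ctrl
print(ctrl.sign_off())"
```

```text
the job is handed in; nothing more can be done
None
```

The blue cup head is pressed fully home on the mixer's spigot, upright and released; I kept clear of the flat head and the jar, the jar measured unmoved, and the job is handed in (the sign-off returned no verdict).

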